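# Hang the scone basket on the weighing arm

### The job

Pick up the basket of scones by its blue grip and hang its bar in the orange hook of the spring-balanced weighing arm. Keep holding it while you lower it slowly with the sinking arm, and let go only once the arm carries the whole load and has settled, so that it neither drops nor bounces; never push hard on the arm. Leave the basket hanging still, with everything else on the counter where it was.

Things in the scene. Friction and masses are not known exactly. Their poses are not given: they have to be found in the camera images.
- basket_grip (a point): Centre of the blue upright grip block on top of the loose scone basket; axes = basket's, z up. Block 24 mm along x, 18 mm along y, 44 mm tall; take it from above across the 18 mm (fingers closing along y). 178 mm above the basket's underside, 43 mm straight above the hanging bar. Half a turn about z makes no difference to the basket. Mass of basket and scones unknown, 0.27 to 0.83 kg.
- basket_bar (a point): Middle of the basket's hanging bar: round steel, 8 mm thick, along basket y, 135 mm above the underside. Two black collars 20 mm across, inner faces 11 mm either side of this point, bound the part that goes in the hook; from it a 10 mm thick stem rises to the blue grip, whose underside is 21 mm above the bar's middle.
- basket_box (a point): Centre of the basket's aluminium box, 120 (x) by 100 (y) by 45 mm high, filled with scones that stay in it; 22.5 mm above its underside. Two posts 7 mm thick at y = -48.5 and +48.5 mm carry the bar, leaving an open window 90 mm wide between the rim (45 mm up) and the bar (135 mm up).
- hook_seat (a point): Where the middle of the bar lies when hung, in the orange hook at the arm's free end; moves with the arm. x axis: along the arm from tip to column (seen from above); y: the direction the bar must have. The arm is a steel bar 12 mm wide, 14 mm high, its top 4 mm below this point; it must pass through the basket's window, the basket coming from the tip side, the bar 35 mm above this point, then down.
- hook_lip (a point): Top edge of the hook's front lip, at the arm's very tip, about 18 mm above the seat with the arm unloaded; the bar must pass over it. The hook is an open-topped V-shaped saddle 12 mm wide: front lip and lower rear cheek lean outwards about 25 degrees, about 15 mm apart at the bottom and 30 mm at the top.
- balance_arm (a joint): Sinking of the arm, rad: 0 = unloaded, on its upper stop, tip tilted up 0.22 rad; level at 0.22; lower stop 0.72. Pivot to hook 215 mm. Spring about 2.9 N m/rad (60 N/m at the hook) after a preload of about 1 N at the hook; lightly damped, it bounces if let go out of balance. Loaded it settles between about 0.1 and 0.6 depending on the basket's mass (hook 25 to 125 mm lower).
- stand: Fixed stand of the weighing arm: white foot 130 by 150 mm, aluminium column, white scale plate with red pointer, about 248 mm high in all. Origin at the foot's underside below the pivot, which is 205 mm up; arm points to its own -x.
- tub: White plastic bowl, 110 mm across, 65 mm high, loose; origin at its underside.
- mug: Blue mug, 80 mm across, 85 mm high, loose; origin at its underside.
- jar: Amber jar with yellow cap, 70 mm across, 110 mm high, loose; origin at its underside.
- cutter: Steel cutter ring, 64 mm across, 40 mm high, loose; origin at its underside.
- scone: Single loose scone, 54 mm across, 34 mm high; origin at its underside.
- spatula: Spatula lying loose on the counter at the right; origin at its underside, lies along its own x.
Mind the look-alikes: they are no part of the job. Leave any purple look-alike of the part that bears basket_grip alone.

How it is judged (in metres and radians):
On the way, in this order (a step that is already met when the one before it is completed fails the run):
1. the basket is lifted by the fingers (height (world z) of basket_grip above 0.22 m and contact force between the fingers and basket above 1 N), for 0.2 s.
2. the bar lies in the hook and the arm has begun to sink while the fingers still hold the basket (distance between basket_bar and hook_seat below 0.014 m and value of joint balance_arm above 0.05 rad and contact force between the fingers and basket above 1 N), for 0.2 s.
At the end, for the whole second after the job is handed in: The basket hangs with the middle of its bar within 14 mm of the hook seat, upright within 0.2 rad, carried by the sunken arm clear of both stops (joint 0.07 to 0.68), arm slower than 0.06 rad/s and basket slower than 30 mm/s, fingers off it (distance between basket_bar and hook_seat below 0.014 m and angle between basket_bar's own z axis and vertical below 0.2 rad and value of joint balance_arm between 0.07 and 0.68 rad and velocity of joint balance_arm between -0.06 and 0.06 rad/s and contact force between the fingers and basket below 0.1 N and contact force between basket and stand above 1 N and linear speed of basket below 0.03 m/s); the robot touches nothing.
It fails at once if the arm is dropped or jerked (faster than 0.6 rad/s, about 130 mm/s at the hook) (velocity of joint balance_arm above 0.6 rad/s or velocity of joint balance_arm below -0.6 rad/s).
It fails at once if let go before it has settled: the arm drops or springs up by itself (faster than 0.25 rad/s, about 55 mm/s at the hook, with the fingers off the basket) (contact force between the fingers and basket below 1 N and (velocity of joint balance_arm above 0.25 rad/s or velocity of joint balance_arm below -0.25 rad/s)).
It fails at once if the basket is pressed on the arm or stand with more than 16 N (contact force between basket and stand above 16 N).
It fails at once if the robot pushes the arm or stand with more than 10 N (contact force between any of the fingers, the arm and stand above 10 N).
It fails at once if another thing on the counter is moved more than 25 mm (distance of any of tub, mug, jar, cutter, scone, spatula from where it was at the start of the episode above 0.025 m).
It also fails if it takes over 64 s, if anything falls off the work surface, if the arm or the gripper's body presses on something with over 40 N, if the wrist force passes 120 N, or if a joint passes its speed limit or range.

### The arm

A 6-joint arm with a two-finger parallel gripper is mounted at the origin on the work surface. World frame = base frame: x ahead of the robot, y to its left, z up, the work surface at z = 0. Lengths are in mm, angles in rad, forces in N, time in s.
With the tool pointing down it reaches from about 275 to 825 mm from the base axis. Payload 4.9 kg.
Tool frame: the origin (TCP) lies at the very end of the fingers, on their centre line; the grasp point (between the pads) lies 19 mm behind it; z points along the fingers, y is the line along which they close (so a half turn about z gives the same grasp; the last joint's range is limited). The gripper opens to 85 mm and grips with 20 to 120 N. Pads are 22 mm wide; open, the fingers measure 114 mm over their backs; the gripper's body (76 mm by 85 mm) begins 54 mm behind the grasp point. The pads swing forward as they close: fully open they stand 13 mm farther back than shut.
Start: joints at [0.979, 0.326, -0.193, 1.052, 0, 1.437], TCP at [243.084, 493.385, 231.281] pointing down, gripper open.
Joint ranges: [-2.65, 2.65], [-0.97, 1.79], [-1.3, 1.35], [-1.93, 2.1], [-1.47, 1.37], [-3.14, 3.14]. Speed limits (rad/s): [2.57, 2.57, 3.14, 3.14, 3.14, 3.14].

### API

Orientations are given as [roll, pitch, yaw] about the fixed x, y, z axes, in that order (R = Rz(yaw) Ry(pitch) Rx(roll)).
In Python, from bench import bot, solve_ik, imaging gives the robot as it stands. Calls block until the motion is done:
- bot.move_ptp(position, orientation): joint-space move of the TCP to a pose.
- bot.movel(position, rot=None, max_speed=150, threshold=None): straight line of the TCP; rot=None keeps the orientation; max_speed is the mean speed in mm/s. With threshold (N) it stops when the force on the tool has changed by that much, and returns True; else False.
- bot.move_j(angles): joint-space move.
- bot.grip(opening, effort=None): opening from 0.0 (shut) to 1.0 (fully open); effort is the grip in N (None keeps the last); returns when the fingers have stopped.
- bot.dwell(seconds).
- solve_ik(position, orientation): joint angles nearest the present ones, or None.
- bot.get_state(): the state.
- imaging.capture(name): name is "scene" or "side" or "wrist"; returns the picture (384x512x3 uint8, blue, green, red); there is no depth.
- imaging.camera_model(name): a dict with "K" (3x3 intrinsics, pixels), "position" and "rotation" of the camera in the world. Camera axes: x right, y up, looking along -z (the intrinsics and any distortion apply to the point x, -y, -z); pixel columns grow to the right and rows downward; lengths in mm; the calibration is good to about 2 mm. A picture is of the moment at which its call begins: read the wrist's pose just before it. camera_model takes no time and is no camera call; for the wrist camera it gives the pose at the moment of the call.
A pose or a line that the arm cannot do raises bot.IKError and nothing moves.
- bot.sign_off(): hands the job in; it is judged then, once.
The state is a dict: "t": time; "qpos": joint angles; "joint_velocities": joint speeds; "effort": joint torques, N m; "tcp_pos": TCP position; "orientation": TCP orientation; "contact_force": force on the tool from outside, world axes, zero at the start; "wrist_torque": the same for the moment, N m; "opening": opening from 0.0 (shut) to 1.0 (fully open); "gripper_force": force on a finger pad.
Only numpy, scipy, OpenCV 4.12 (cv2) and the standard library are available. Lean on these libraries where they do the work, as an engineer would, in place of code of your own. Each camera call takes 0.05 s, during which the arm holds its last target. There are 200 camera calls.

## Working session

There is one attempt and no reset: what is moved stays moved. The work goes in short steps, each a Python script; the robot and the scene stay as the last script left them, time stands still between calls to the robot, and variables do not carry over. Pictures are saved under pics/ and viewed, at most 10 in all, crops included, and the job is handed in when it is done.

```bash
mkdir -p pics; python3 - <<'E'
from bench import bot, imaging
import cv2,numpy as np
for n in("scene","side"):
    im=imaging.capture(n);cv2.imwrite(f"pics/{n}0.png",im)
    m=imaging.camera_model(n);print(n,{k:np.round(v,3).tolist() if not isinstance(v,str) else v for k,v in m.items()})
a=[cv2.imread(f"pics/{n}0.png") for n in("scene","side")]
cv2.imwrite("pics/a.png",cv2.resize(a[0],(800,600)));cv2.imwrite("pics/b.png",cv2.resize(a[1],(800,600)))
print(bot.get_state())
E
```

```text
scene {'K': [[423.641, 0.0, 250.666], [0.0, 423.641, 191.524], [0.0, 0.0, 1.0]], 'position': [1285.706, -898.464, 1318.372], 'rotation': [0.81, 0.011, 0.684]}
side {'K': [[487.504, 0.0, 261.285], [0.0, 487.504, 190.641], [0.0, 0.0, 1.0]], 'position': [-167.067, -974.557, 1210.19], 'rotation': [0.871, 0.005, -0.629]}
{'t': 0.1, 'qpos': array([ 9.78814686e-01,  3.26889421e-01, -1.93450858e-01,  1.05200580e+00,
        8.00476282e-06,  1.43655260e+00]), 'joint_velocities': array([-0.00080731, -0.00127677,  0.00298177, -0.00048378, -0.00165215,
        0.00039252]), 'effort': array([ 4.30555065e-04, -4.44238400e+01,  2.63038176e+01,  7.88518897e-03,
       -1.16691372e-04,  1.49667397e-05]), 'tcp_pos': array([242.78017581, 492.95172041, 230.5819704 ]), 'orientation': array([-3.14005791e+00, -2.15353396e-04,  2.68385457e+00]), 'contact_force': array([-0.75334342,  0.97479684, -0.00496747]), 'wrist_torque': array([ 0.0009051 ,  0.02736732, -0.00709604]), 'gripper_force': 0.0, 'opening': 0.9993579397428836}
```

View pics/a.png

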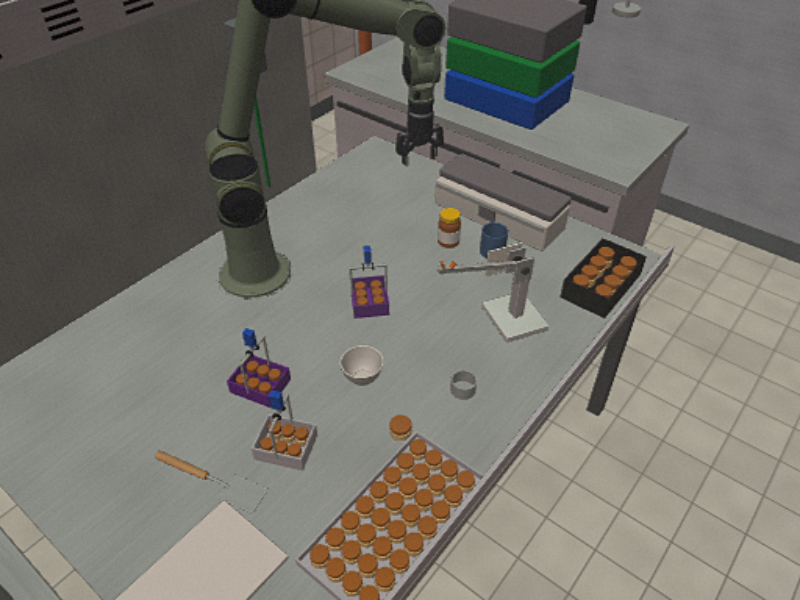

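View pics/b.png

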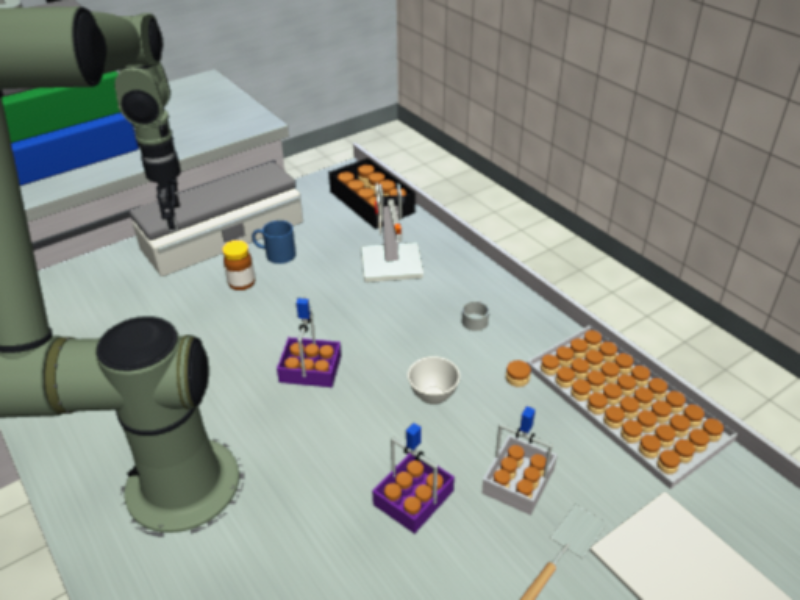

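Both views show three blue-gripped baskets: two with purple boxes (scene px 258,380 and 370,290) and one with an aluminium box (scene 285,440, grip 276,400; side 520,475, grip 528,419). The aluminium one fits the description. The weighing arm's hook is at scene (447,266) and side (~398,228). I'll confirm both in one enlarged crop.

```bash
cat > h.py <<'E'
import numpy as np,cv2
from scipy.spatial.transform import Rotation as R
from bench import bot, imaging, solve_ik
def cam(n):
    m=imaging.camera_model(n);return np.array(m["K"]),np.array(m["position"]),R.from_euler("xyz",m["rotation"]).as_matrix()
def proj(n,p,c=None):
    K,t,r=c or cam(n);q=(r.T@(np.atleast_2d(p)-t).T).T*[1,-1,-1];q=(K@q.T).T;return q[:,:2]/q[:,2:]
def ray(n,uv,c=None):
    K,t,r=c or cam(n);d=r@(np.linalg.inv(K)@[*uv,1]*[1,-1,-1]);return t,d/np.linalg.norm(d)
def onz(n,uv,z,c=None):
    t,d=ray(n,uv,c);return t+d*(z-t[2])/d[2]
def tri(rays):
    A=sum(np.eye(3)-np.outer(d,d) for t,d in rays);b=sum((np.eye(3)-np.outer(d,d))@t for t,d in rays)
    p=np.linalg.solve(A,b);return p,[round(float(np.linalg.norm(np.cross(p-t,d))),1) for t,d in rays]
def blobs(im,lo,hi,amin=8):
    m=cv2.inRange(cv2.cvtColor(im,cv2.COLOR_BGR2HSV),lo,hi)
    n,l,s,c=cv2.connectedComponentsWithStats(m);return [(np.round(c[i],1).tolist(),s[i].tolist()) for i in range(1,n) if s[i][4]>=amin]
E
python3 - <<'E'
from h import *
ims={n:cv2.imread(f"pics/{n}0.png") for n in("scene","side")}
print(R.from_euler("xyz",[0,0,0]).as_matrix()[0,0],[proj(n,bot.get_state()["tcp_pos"])*1.5625 for n in ims])
for n in ims:
    print(n,"blue",blobs(ims[n],(105,180,60),(125,255,255)))
    print(n,"orange",[b for b in blobs(ims[n],(4,200,150),(16,255,255),2)][:12])
c=lambda n,x,y:cv2.resize(ims[n][y-36:y+36,x-48:x+48],(400,300),interpolation=cv2.INTER_CUBIC)
cv2.imwrite("pics/c.png",np.vstack([np.hstack([c("scene",182,272),c("side",333,290)]),np.hstack([c("scene",315,180),c("side",250,145)])]))
E
```

```text
1.0 [array([[419.14390616, 163.92306909]]), array([[175.41768655, 223.71900528]])]
scene blue [([315.6, 61.1], [285, 45, 82, 38, 882]), ([351.1, 72.9], [347, 70, 9, 7, 11]), ([234.8, 158.9], [233, 158, 4, 3, 10]), ([158.3, 212.1], [156, 210, 6, 5, 17]), ([175.8, 252.3], [172, 250, 8, 7, 28])]
scene orange [([282.5, 167.5], [282, 167, 2, 2, 2]), ([289.2, 169.2], [288, 168, 3, 3, 5])]
side blue [([46.2, 93.9], [7, 72, 81, 46, 2015]), ([193.7, 197.2], [190, 192, 8, 12, 71]), ([337.1, 268.0], [333, 261, 9, 15, 83]), ([264.4, 278.8], [261, 272, 8, 15, 99])]
side orange [([254.0, 145.5], [253, 144, 3, 4, 10]), ([151.8, 167.8], [149, 167, 7, 3, 15]), ([390.5, 226.0], [390, 226, 2, 1, 2]), ([414.0, 255.3], [413, 255, 3, 2, 3]), ([404.5, 262.0], [404, 262, 2, 1, 2]), ([441.5, 283.0], [441, 283, 2, 1, 2]), ([337.5, 315.0], [337, 315, 2, 1, 2]), ([251.5, 318.0], [251, 318, 2, 1, 2])]
```

View pics/c.png

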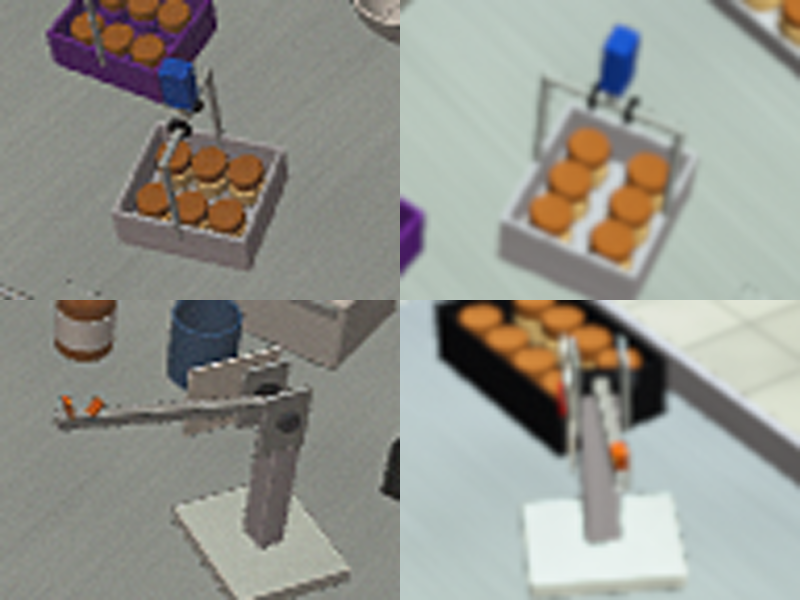

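The crop confirms it: blue grip on the aluminium box at scene ≈(176.7,256.2) and side ≈(337.8,268.4). The hook's two orange cheeks sit at the arm tip, scene ≈(282.5,167.5)/(289,169) and side ≈(254,145.5). Next I compute positions.

```bash
python3 - <<'E'
from h import *
ims={n:cv2.imread(f"pics/{n}0.png") for n in("scene","side")}
g={}
for n in ims:
    b=blobs(ims[n],(100,120,40),(130,255,255),15);print(n,[x for x in b if x[1][4]<400])
    g[n]=min(b,key=lambda x:np.hypot(*(np.array(x[0])-dict(scene=(176.7,256.2),side=(337.8,268.4))[n])))[0]
p,e=tri([ray(n,g[n]) for n in g]);print("grip",p,e)
a,b=[onz("side",uv,135) for uv in((319.8,273.2),(352.7,286.4))];print("bar ends",a,b,(a+b)/2,np.linalg.norm(a-b),np.arctan2(*(b-a)[1::-1]))
o={"scene":(286,169),"side":(254.5,146)}
p,e=tri([ray(n,o[n]) for n in o]);print("hook",p,e)
# stand foot from side and scene masks
for n,roi in(("scene",(308,188,44,30)),("side",(228,152,46,32))):
    x,y,w,h=roi;hsv=cv2.cvtColor(ims[n][y:y+h,x:x+w],cv2.COLOR_BGR2HSV)
    m=cv2.inRange(hsv,(0,0,165),(180,40,255))
    c=max(cv2.findContours(m,0,2)[0],key=cv2.contourArea);c=cv2.approxPolyDP(cv2.convexHull(c),2.5,True)[:,0]+[x,y]
    print(n,[(q.tolist(),np.round(onz(n,q,12)[:2]).tolist()) for q in c])
E
```

```text
scene [([234.7, 161.8], [233, 157, 4, 11, 38]), ([159.3, 215.5], [155, 210, 9, 12, 74]), ([176.1, 255.5], [172, 250, 9, 12, 91])]
side [([193.5, 196.9], [190, 191, 8, 13, 93]), ([337.0, 267.9], [333, 260, 9, 17, 106]), ([264.1, 278.9], [260, 271, 9, 17, 121])]
grip [ 521.01419115 -376.66765782  180.87301565] [2.2, 2.2]
bar ends [ 499.26371279 -332.91158735  135.        ] [ 541.37714191 -422.58344403  135.        ] [ 520.32042735 -377.74751569  135.        ] 99.06857620763171 -1.1317309079985987
hook [605.09651449 131.62933686 268.66569586] [1.9, 1.9]
scene [([309, 194], [619.0, 305.0]), ([324, 189], [654.0, 374.0]), ([337, 191], [706.0, 399.0]), ([350, 208], [804.0, 342.0]), ([324, 215], [740.0, 238.0])]
side [([273, 152], [854.0, 355.0]), ([273, 183], [729.0, 190.0]), ([228, 183], [588.0, 294.0]), ([228, 152], [701.0, 468.0])]
```

```bash
python3 - <<'E'
from h import *
K,t,r=cam("wrist");s=bot.get_state();T=R.from_euler("xyz",s["orientation"]).as_matrix()
print(K[0,0],K[:2,2],"in tool",T.T@(t-s["tcp_pos"]),"view dir tool",T.T@r@[0,0,-1],"up",T.T@r@[0,1,0])
q0=bot.get_state()["qpos"]
for p in((560,150,480),(600,130,450),(520,-376,400)):
  for y in(-1.13,0.44,2.0,-2.7):
    q=solve_ik(p,(np.pi,0,y));print(p,y,None if q is None else np.round(q,2))
E
```

```text
281.9742224920211 [250.63679958 190.07597017] in tool [ 6.80043466e+01  5.65264975e-03 -1.42369311e+02] view dir tool [-2.72076895e-01 -3.36341674e-04  9.62275454e-01] up [ 9.62275478e-01 -3.64160996e-04  2.72076775e-01]
(560, 150, 480) -1.13 [ 0.13  0.38  0.51  1.7   0.   -1.88]
(560, 150, 480) 0.44 [0.13 0.38 0.51 1.7  0.   2.84]
(560, 150, 480) 2.0 [0.13 0.38 0.51 1.7  0.   1.28]
(560, 150, 480) -2.7 [ 0.13  0.38  0.51  1.7   0.   -0.31]
(600, 130, 450) -1.13 [ 0.09  0.44  0.53  1.66  0.   -1.92]
(600, 130, 450) 0.44 [0.09 0.44 0.53 1.66 0.   2.79]
(600, 130, 450) 2.0 [0.09 0.44 0.53 1.66 0.   1.23]
(600, 130, 450) -2.7 [ 0.09  0.44  0.53  1.66  0.   -0.35]
(520, -376, 400) -1.13 [-0.74  0.48  0.47  1.55  0.   -2.75]
(520, -376, 400) 0.44 [-0.74  0.48  0.47  1.55  0.    1.96]
(520, -376, 400) 2.0 [-0.74  0.48  0.47  1.55  0.    0.4 ]
(520, -376, 400) -2.7 [-0.74  0.48  0.47  1.55  0.   -1.18]
```

```bash
python3 - <<'E'
from h import *
import pickle
C=[]
for i,p in enumerate(((600,30,430),(500,150,430))):
    bot.move_ptp(p,(np.pi,0,-2.2)); bot.dwell(0.3)
    c=cam("wrist");im=imaging.capture("wrist");cv2.imwrite(f"pics/w{i}.png",im);C.append(c)
    print(proj("",[605,131,260],c),proj("",bot.get_state()["tcp_pos"],c),bot.get_state()["t"])
    print("or",blobs(im,(4,150,120),(16,255,255),10))
pickle.dump(C,open("C.pkl","wb"))
a=[cv2.imread(f"pics/w{i}.png") for i in(0,1)]
cv2.imwrite("pics/d.png",np.hstack([cv2.resize(x,(400,300)) for x in a]))
cv2.imwrite("pics/d.png",np.hstack([cv2.copyMakeBorder(x[40:384,56:456],0,0,0,0,0) for x in a]))
E
```

```text
[[296.72805874 241.62483524]] [[252.13446958 239.78731522]] 2.6583
or [([22.1, 9.6], [12, 0, 21, 22, 384]), ([6.5, 26.7], [0, 14, 16, 25, 311]), ([42.9, 33.8], [33, 22, 21, 24, 392]), ([25.4, 50.3], [16, 39, 20, 23, 370]), ([62.8, 57.9], [53, 47, 21, 23, 367]), ([8.5, 66.6], [0, 55, 19, 23, 359]), ([45.5, 73.6], [36, 63, 20, 22, 353]), ([81.9, 80.7], [73, 70, 19, 22, 345]), ([138.8, 90.1], [126, 77, 26, 28, 587]), ([0.6, 84.1], [0, 78, 3, 13, 25]), ([28.4, 89.0], [19, 78, 20, 22, 343]), ([64.7, 96.1], [56, 85, 19, 22, 336]), ([374.9, 92.8], [367, 85, 17, 17, 221]), ([392.8, 95.4], [385, 88, 17, 16, 218]), ([410.2, 97.8], [403, 90, 16, 17, 196]), ([100.4, 102.8], [91, 93, 20, 21, 315]), ([11.8, 104.1], [2, 94, 20, 21, 326]), ([47.8, 110.9], [39, 100, 19, 22, 328]), ([83.1, 117.5], [74, 107, 19, 21, 313]), ([368.6, 119.0], [361, 112, 17, 15, 203]), ([31.4, 125.2], [22, 115, 20, 21, 311]), ([386.2, 121.3], [379, 114, 16, 16, 203]), ([403.6, 123.9], [396, 117, 16, 15, 200]), ([66.4, 131.9], [58, 122, 18, 20, 295]), ([50.0, 145.6], [40, 136, 20, 20, 287]), ([297.7, 237.7], [293, 236, 10, 5, 39]), ([297.3, 253.9], [292, 248, 11, 13, 113])]
[[170.58834989 212.67906621]] [[252.51720916 239.92134926]] 3.675
or [([0.8, 60.5], [0, 54, 3, 14, 34]), ([51.0, 68.1], [38, 54, 27, 29, 632]), ([291.6, 70.2], [284, 62, 16, 18, 221]), ([309.4, 72.8], [302, 65, 15, 17, 202]), ([12.9, 81.4], [4, 70, 20, 23, 347]), ([2.5, 97.9], [0, 88, 7, 19, 102]), ([287.3, 97.5], [280, 90, 16, 16, 205]), ([305.2, 100.1], [298, 92, 16, 17, 205]), ([325.2, 102.5], [320, 94, 12, 17, 150]), ([163.5, 206.9], [159, 205, 10, 5, 40]), ([172.3, 225.5], [168, 220, 10, 13, 108])]
```

View pics/d.png

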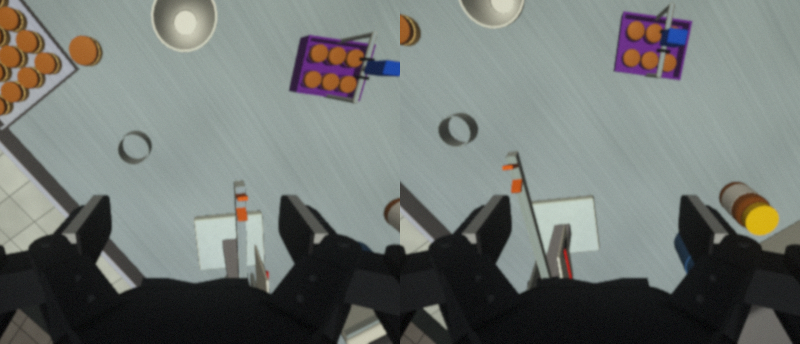

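Wrist views: aluminium arm with two orange cheeks at w0 (297.7,237.7)/(297.3,253.9) and w1 (163.5,206.9)/(172.3,225.5), and the white foot below. One enlargement will give arm edges and foot corners.

```bash
python3 - <<'E'
from h import *
import pickle
C=pickle.load(open("C.pkl","rb"))
a=[cv2.imread(f"pics/w{i}.png") for i in(0,1)]
cv2.imwrite("pics/e.png",np.hstack([cv2.resize(x[180:330,u:u+100],(400,600),interpolation=cv2.INTER_CUBIC) for x,u in((a[0],235),(a[1],150))]))
for i,(l,r) in enumerate((((297.7,237.7),(163.5,206.9)),((297.3,253.9),(172.3,225.5)))):
    print(tri([ray("",l,C[0]),ray("",r,C[1])]))
E
```

```text
(array([599.01700664, 119.10583267, 276.94132089]), [0.1, 0.1])
(array([613.26230246, 144.37336937, 261.46592309]), [0.1, 0.1])
```

View pics/e.png

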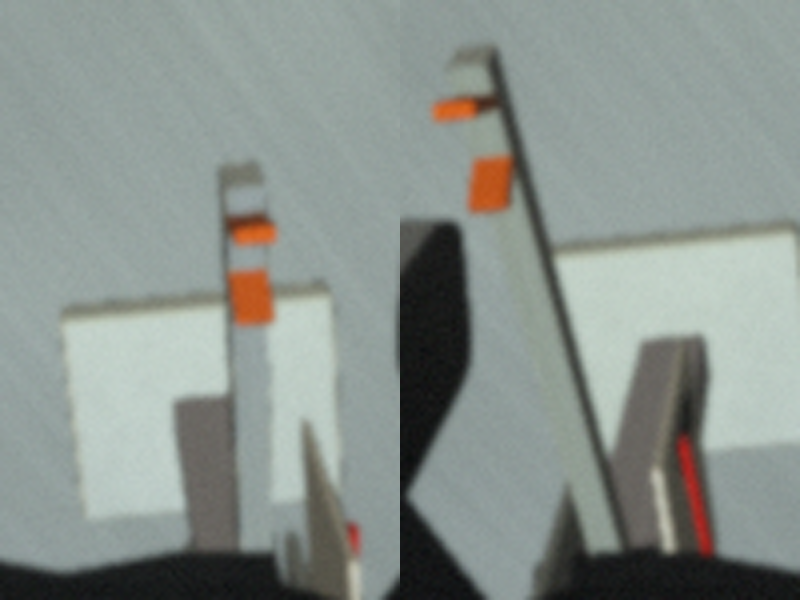

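```bash
python3 - <<'E'
from h import *
import pickle
C=pickle.load(open("C.pkl","rb"))
P=[[(296.5,228.75),(297.75,275),(299.25,316.25)],[(171.9,212.5),(183.5,255),(199,312.5)]]
N=[]
for c,p in zip(C,P):
    d=np.array([ray("",q,c)[1] for q in p]);N.append(np.linalg.svd(d)[2][2]);print("fit",d@N[-1])
L=np.cross(*N);L/=np.linalg.norm(L);L*=np.sign(L[0])
x0=np.linalg.lstsq(np.array(N+[L]),np.array([N[0]@C[0][1],N[1]@C[1][1],L@np.array([606,132,255])]),rcond=None)[0]
print("arm dir",L,"yaw",np.arctan2(L[1],L[0]),"tilt",np.arcsin(-L[2]),"pt",x0)
lip,rear=np.array([599.0,119.1]),np.array([613.3,144.4])
print("lipyaw",np.arctan2(*(rear-lip)[::-1]))
# foot front edge, right & left edges at z=~12 
for c,o,u,pts in((C[0],235,0,[(65,315),(328,290),(338,470),(88,518)]),(C[1],150,400,[(560,250),(795,232)])):
    g=[onz("",(o+(a-u)/4,180+b/4),12,c)[:2] for a,b in pts]
    print(np.round(g,1).tolist(),"edge yaws",[round(float(np.arctan2(*(g[(i+1)%len(g)]-g[i])[::-1])),3) for i in range(len(g))])
E
```

```text
fit [ 0.00020269 -0.00044487  0.00024656]
fit [ 9.61025635e-05 -1.69165478e-04  7.54836297e-05]
arm dir [ 0.49198737  0.84724691 -0.20030253] yaw 1.0446967662423088 tilt 0.20166669836143356 pt [605.37701555 132.76520025 256.70648402]
lipyaw 1.0563450137358703
[[745.1, 230.9], [618.9, 303.6], [676.1, 404.6], [812.1, 346.3]] edge yaws [2.619, 1.056, -0.405, -2.097]
[[730.3, 238.6], [620.7, 305.3]] edge yaws [2.594, -0.547]
```

```bash
python3 - <<'E'
from h import *
for a,b in(((159.3,215.5),(264.1,278.9)),((234.7,161.8),(193.5,196.9))): print("purple",tri([ray("scene",a),ray("side",b)]))
s=bot.get_state();
bot.move_ptp((450,-150,430),(np.pi,0,-2.7))
bot.move_ptp((535,-345,340),(np.pi,0,-2.70)); bot.dwell(0.4)
c=cam("wrist");im=imaging.capture("wrist");cv2.imwrite("pics/w2.png",im)
print("pred",proj("",[[521,-377,181],[499.3,-332.9,135],[541.4,-422.6,135],[521,-377,200]],c),proj("",bot.get_state()["tcp_pos"],c))
print(blobs(im,(100,120,40),(130,255,255),15)); print(bot.get_state()["t"],bot.get_state()["contact_force"])
import pickle;pickle.dump(c,open("c2.pkl","wb"))
cv2.imwrite("pics/f.png",cv2.resize(im,(800,600)))
E
```

```text
purple (array([ 336.81671693, -287.5660055 ,  180.03539983]), [1.5, 1.5])
purple (array([352.87417781, 119.76088983, 181.14667077]), [1.2, 1.2])
pred [[229.76394957 150.81706675]
 [272.50690696 145.05732423]
 [191.7849512  144.73976575]
 [228.39360559 153.42535279]] [[251.7933367  238.79521274]]
[([393.9, 17.3], [373, 0, 44, 39, 1121]), ([229.1, 152.9], [220, 141, 19, 25, 429])]
6.2083 [ 0.41928065 -0.53538086  0.54003672]
```

View pics/f.png

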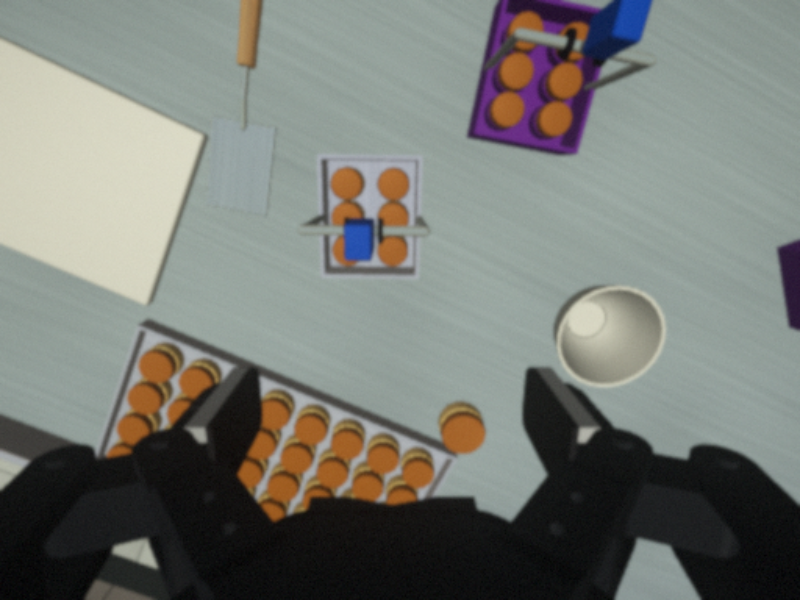

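The aluminium basket is seen centred with its bar horizontal, px (303–428,230), and its blue grip at (358,240), matching the prediction. Next: grasp and lift.

```bash
python3 - <<'E'
from h import *
import pickle;c=pickle.load(open("c2.pkl","rb"))
p,e=tri([ray("scene",(176.1,255.5)),ray("side",(337,267.9)),ray("",(229.1,152.9),c)]);print(p,e)
a,b=[onz("",(x/1.5625,230/1.5625),135,c) for x in(303,428)];d=b-a;print("bar",a,b,np.arctan2(d[1],d[0])%np.pi-np.pi)
yaw=np.arctan2(d[1],d[0])%np.pi-np.pi   # bar yaw near -1.13
x,y=(p[0]+521)/2,(p[1]-377)/2
psi=yaw+np.pi/2-np.pi;print(x,y,psi)
bot.move_ptp((x,y,260),(np.pi,0,psi)); bot.movel((x,y,160),max_speed=80); bot.dwell(.2)
s=bot.get_state();print("pre",s["tcp_pos"],s["contact_force"],s["t"])
bot.grip(0.0,effort=50); s=bot.get_state();print("grip",s["opening"],s["gripper_force"],s["contact_force"])
bot.movel((x,y,325),max_speed=80); bot.dwell(.5)
f=[]
for i in range(10): f.append(bot.get_state()["contact_force"]);bot.dwell(.05)
print("held",np.mean(f,0),bot.get_state()["t"],bot.get_state()["opening"],bot.get_state()["wrist_torque"])
E
```

```text
[ 521.9277299 -376.758225   181.2350328] [2.3, 2.4, 1.4]
bar [ 543.06663264 -419.09137025  135.        ] [ 500.8997695  -330.15746078  135.        ] -1.1280523003463951
521.4638649517167 -376.8791125011677 -2.6988486271412917
pre [ 521.64425978 -377.05382078  160.44785413] [-0.07881131  0.15962276 -0.67311797] 8.25
grip 0.20488890616169766 49.99956429004669 [-1.16018269 -0.04582065  0.40973002]
held [-0.28614356  0.07039155 -6.71619096] 12.0917 0.1974967420512103 [-0.00502445 -0.02169223  0.03657436]
```

```bash
python3 - <<'E'
from h import *
psi=-2.095;u=np.array([.5,.866,0]);S=np.array([605.7,132.5,260])
P=S-150*u+[0,0,37+25]
bot.move_ptp((530,-190,P[2]),(np.pi,0,-2.4));bot.move_ptp(P,(np.pi,0,psi));bot.dwell(.5)
f=np.array([(bot.dwell(.05),bot.get_state()["contact_force"])[1] for i in range(12)]);s=bot.get_state()
print("held",f.mean(0),f.std(0),s["t"],s["tcp_pos"],P)
Q=S+[0,0,62];bot.movel(Q-70*u,max_speed=80);bot.dwell(.2)
im={n:imaging.capture(n) for n in("scene","side")};[cv2.imwrite(f"pics/{n}1.png",im[n]) for n in im]
def crop(n):
    x,y=map(int,proj(n,S)[0]);return cv2.resize(im[n][y-45:y+60,x-70:x+70],(400,300),interpolation=cv2.INTER_CUBIC),(x-70,y-45)
k=[crop(n) for n in im];print([q[1] for q in k]);cv2.imwrite("pics/g.png",np.hstack([q[0] for q in k]))
E
```

```text
held [-0.098717   -0.22404106 -6.80953782] [0.47020214 0.31034146 0.74481285] 14.7583 [530.70500393   2.65891752 322.00417918] [530.7   2.6 322. ]
[(216, 125), (184, 103)]
```

View pics/g.png

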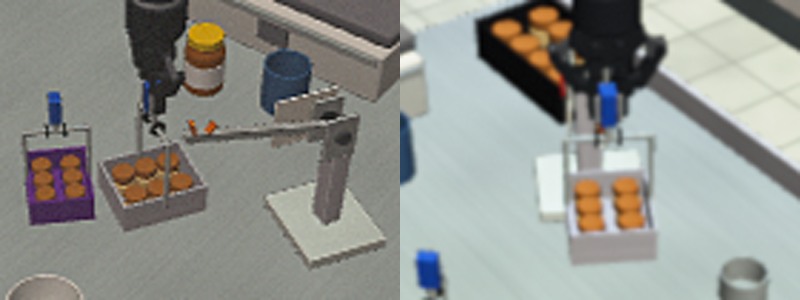

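Scene crop shows the basket upright in front of the hook tip with the arm at window height. In the side crop the collars (~606,135) line up with the orange hook (~600,130). Next: insert and check above the seat.

```bash
python3 - <<'E'
from h import *
S=np.array([605.7,132.5,260]);Q=S+[0,0,62]
print(bot.movel(Q,max_speed=60,threshold=6));bot.dwell(.2)
s=bot.get_state();print(s["tcp_pos"],s["t"])
B=s["tcp_pos"]-[0,0,25]
im={n:imaging.capture(n) for n in("scene","side")};[cv2.imwrite(f"pics/{n}2.png",im[n]) for n in im]
y=np.array([-.866,.5,0]);k=[]
for n in im:
    x0,y0=map(int,proj(n,S+[0,0,15])[0]);r=cv2.resize(im[n][y0-30:y0+30,x0-40:x0+40],(400,300),interpolation=cv2.INTER_CUBIC)
    for p,col in((S,(0,255,0)),(B,(255,255,0)),(B+11*y,(255,0,255)),(B-11*y,(255,0,255))):
        q=(proj(n,p)[0]-[x0-40,y0-30]+.5)*5;cv2.circle(r,tuple(map(int,q)),2,col,-1)
    k.append(r)
cv2.imwrite("pics/i.png",np.hstack(k))
E
```

```text
False
[605.63653739 132.23373865 322.14203518] 17.725
```

View pics/i.png

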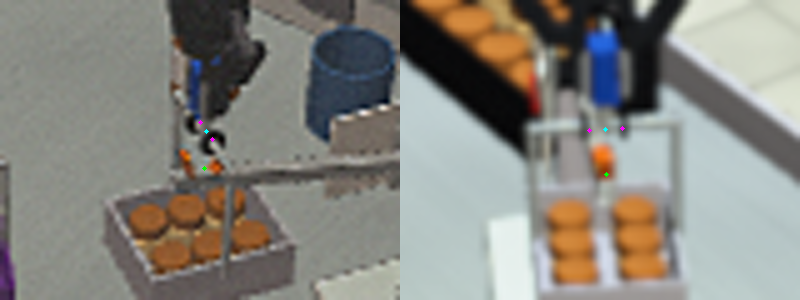

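Bar (scene 205,133; side 605,130) is above the hook, between the lip (186,160) and rear cheek (215,168), about 1–2 mm to the right in the side view. I'll shift 1.2 mm along y and lower along the arc with force checks.

```bash
cat >> h.py <<'E'
U=np.array([.5,.866,0]);S0=np.array([605.7,132.5,260])+1.2*np.array([-.866,.5,0])
def tcp(phi):
    h=lambda a:215*np.cos(a)-11*np.sin(a);z=lambda a:215*np.sin(a)+11*np.cos(a)
    return S0-U*(h(phi)-h(.22))+[0,0,z(phi)-z(.22)+25]
def force(n,dt=.03):
    return np.mean([(bot.dwell(dt),bot.get_state()["contact_force"])[1] for i in range(n)],0)
E
python3 - <<'E'
from h import *
bot.movel(tcp(.22)+[0,0,62-25+0],max_speed=40)
bot.movel(tcp(.22)+[0,0,4],max_speed=40)
bot.movel(tcp(.22),max_speed=15)
phi=.22
f=force(6);print("0",f)
while phi>-.12 and f[2]<-2.2:
    phi-=.04;bot.movel(tcp(phi),max_speed=22);f=force(4)
    print(round(phi,3),np.round(f,2),round(bot.get_state()["t"],2))
    if f[2]>2: break
E
```

```text
0 [ 0.1777223  -0.15826366 -5.93623937]
0.18 [-0.13  0.96 -4.97] 20.34
0.14 [ 0.01  0.94 -5.11] 21.02
0.1 [ 0.09  1.07 -3.71] 21.69
0.06 [ 0.08  1.63 -4.05] 22.37
0.02 [ 0.53  1.32 -2.79] 23.04
-0.02 [ 0.57  1.87 -2.15] 23.72
```

```bash
python3 - <<'E'
from h import *
print("now",np.round(force(15),2))
for k in(1.5,3,4.5):
    bot.movel(tcp(-.02)+k*U,max_speed=15);f=force(15);print(k,np.round(f,2),round(f@U,2),bot.get_state()["wrist_torque"])
    if f@U<.5:break
im={n:imaging.capture(n) for n in("scene","side")};k=[]
for n in im:
    x0,y0=map(int,proj(n,tcp(-.02)-[0,0,25])[0]);k.append(cv2.resize(im[n][y0-30:y0+30,x0-40:x0+40],(400,300),interpolation=cv2.INTER_CUBIC))
cv2.imwrite("pics/j.png",np.hstack(k));print(bot.get_state()["t"])
E
```

```text
now [ 0.43  1.73 -2.57]
1.5 [-1.49 -2.06 -2.89] -2.53 [-0.59239726  0.30672183  0.01660604]
25.0667
```

View pics/j.png

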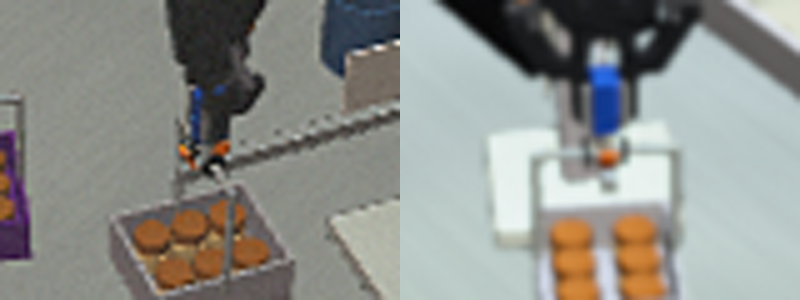

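Bar sits in the hook between both orange cheeks (scene ~(190–220,150)) with the lip centred between the collars (side ~(606,157)). I continue down, nulling the horizontal force as I go.

```bash
python3 - <<'E'
from h import *
k=.7;phi=-.02;bot.movel(tcp(phi)+k*U,max_speed=15);f=force(12);print(np.round(f,2),f@U)
for i in range(9):
    k+=np.clip(.25*(f@U),-.8,.8)
    step=np.clip(.6*-f[2]/(60*.215),-.03,.06);phi-=step
    bot.movel(tcp(phi)+k*U,max_speed=20);f=force(14);print(round(phi,3),round(k,2),np.round(f,2),round(f@U,2),round(bot.get_state()["t"],2))
    if abs(f[2])<.35: break
    if phi<-.35: break
E
```

```text
[ 0.05  0.48 -2.35] 0.44357540837198095
-0.08 0.81 [ 0.66  1.42 -1.42] 1.56 26.98
-0.14 1.2 [ 0.21  0.68 -0.81] 0.7 28.24
-0.178 1.37 [ 0.11  0.66 -0.19] 0.62 29.27
```

```bash
python3 - <<'E'
from h import *
k=1.5;phi=-.185;bot.movel(tcp(phi)+k*U,max_speed=15)
for i in range(2):
    f=force(70,.04);print(round(phi,3),round(k,2),np.round(f,2),round(f@U,2),round(bot.get_state()["t"],2))
    if i: break
    phi+=f[2]/(60*.215);k+=.25*(f@U);bot.movel(tcp(phi)+k*U,max_speed=15)
E
```

```text
-0.185 1.5 [ 0.09  0.41 -0.06] 0.4 32.44
-0.19 1.6 [-0.18 -0.23 -0.14] -0.29 35.61
```

```bash
python3 - <<'E'
from h import *
p=tcp(-.197)+1.55*U;bot.movel(p,max_speed=15);bot.grip(0.0,effort=20);bot.dwell(.5)
bot.grip(0.4);bot.dwell(.8);s=bot.get_state();print(s["opening"],s["gripper_force"],s["t"])
p=s["tcp_pos"];bot.movel(p+[0,0,110],max_speed=60);bot.dwell(1.0)
P=[]
for i in range(2):
    im={n:imaging.capture(n) for n in("scene","side")};bot.dwell(.4)
    P.append({n:min(blobs(im[n],(100,120,40),(130,255,255),15),key=lambda b:np.hypot(*(np.array(b[0])-proj(n,p+[0,0,19])[0])))[0] for n in im})
print(P,tri([ray(n,P[-1][n]) for n in im]),p,bot.get_state()["t"],force(10))
k=[]
for n in im:
    x0,y0=map(int,proj(n,p)[0]);k.append(cv2.resize(im[n][y0-45:y0+45,x0-60:x0+60],(400,300),interpolation=cv2.INTER_CUBIC))
cv2.imwrite("pics/k.png",np.hstack(k))
E
```

```text
0.39737350348173534 0.0 37.6833
[{'scene': [284.4, 179.5], 'side': [254.3, 158.9]}, {'scene': [284.4, 179.5], 'side': [254.3, 158.9]}] (array([602.47912246, 129.5026667 , 216.24873182]), [3.0, 3.0]) [602.65222974 129.59448587 196.05977897] 41.6667 [-0.11018538  0.1405312   0.14546156]
```

View pics/k.png

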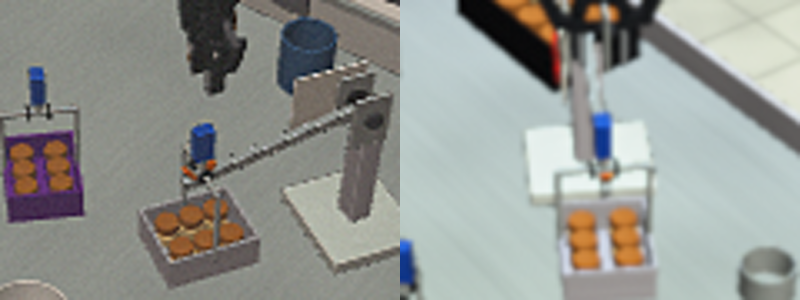

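The basket hangs upright and still in the hook: its grip (scene crop 203,140; side crop 602,135) did not move between the two frames. The gripper is clear above it, so I'm handing in.

```bash
python3 -c "
from bench import bot
bot.dwell(1.5);print(bot.sign_off())"
```

```text
the job is handed in; nothing more can be done
None
```

The aluminium basket hangs still and upright in the orange hook, let go only once the arm carried its full weight; I handed it in at about 43 of the 64 s, and no verdict was shown.

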